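# Close the sensor housing, line up its quarter-turn fastener and hold the cover home

## Robot

A 6-joint arm with a two-finger parallel gripper is mounted at the origin on a cart in front of the work surface, level with it; the furniture and walls round the work are solid. World frame = base frame: x ahead of the robot, y to its left, z up, the work surface at z = 0. Lengths are in mm, angles in rad, forces in N, time in s.
With the tool pointing down it reaches from about 275 to 875 mm from the base axis. Payload 12.5 kg.
Tool frame: the origin (TCP) lies midway between the tips of the shut fingers; the grasp point (between the pads) lies robot.grip_depth behind it (robot.grip_depth is the distance from the TCP to the grasp point, in mm); z points along the fingers, y is the line along which they close (so a half turn about z gives the same grasp; the last joint's range is limited). The gripper opens to 85 mm and grips with 20 to 120 N. Pads are 22 mm wide; open, the fingers measure 114 mm over their backs; the gripper's body (76 mm by 85 mm) begins 54 mm behind the grasp point. The pads swing forward as they close: fully open they stand 13 mm farther back than shut.
Start: joints at [1.151, 0.351, 1.652, -0, 1.139, -0.085], TCP at [180.687, 519.458, 231.29] pointing down, gripper open.
Joint ranges: [-2.75, 2.75], [-0.79, 2.1], [0.01, 2.65], [-1.57, 4.71], [0.07, 3.14], [-2.87, 2.87]. Speed limits (rad/s): [2.22, 2.22, 2.79, 3.14, 3.14, 3.14].

## Interface

Orientations are given as [roll, pitch, yaw] about the fixed x, y, z axes, in that order (R = Rz(yaw) Ry(pitch) Rx(roll)).
In Python, from plant import get_obs, viewer, robot gives the robot as it stands.
- The arm moves only by the tool move_arm, never from a script. Its argument "motion" is one flat list of numbers, 6 for each row, row after row: the shift along the tool's x, y, z as a fraction of full scale, then the turn, a rotation vector about the tool's x, y, z as a fraction of full scale. A call has exactly 5 rows; each row is the pose to reach, as a shift and turn from the pose commanded when the call began, along the tool's axes at that moment, turning the shorter way round; what a row does not reach only later rows make up. Full scale, the value 1, is 300 mm for a shift and 360 degrees for a turn. A row lasts 1/8 s, in which the tool goes at most 62.5 mm and 10.7 degrees, less where a joint would pass 70% of its speed; a pose out of reach is approached as far as the arm can. A call with a number of a shift or a turn outside -1 to 1 is refused whole. A call with a gripper value outside its range is refused whole. "jaw" is the opening, from -1 (shut) to 1 (fully open), set as the call begins (left out, the last holds). The fingers move at their own pace and stop on an object; "squeeze" is the grip in N (left out, the last holds). Time passes only in rows, so rows that repeat a pose let the fingers close, or fill a call up. It gives the time, the measured TCP pose, the force, the opening and the grip force at its end, in the units of the state.
- get_obs(): the state, without advancing time (a new reading comes with each control period).
- viewer.snapshot(name): name is "side" or "top"; returns a dict with "img" (384x512x3 uint8, blue, green, red), "depth" (384x512 float32, mm along the optical axis (not along the pixel's ray), 0 where there is no reading), "camera_matrix" (3x3 intrinsics, pixels), "rvec" (rotation vector, rad) and "tvec" (3), from world to camera coordinates, as OpenCV has them. Camera axes: x right, y down, z forward; pixel columns grow to the right and rows downward; lengths in mm; the calibration is good to about 2 mm. A picture is of the moment at which its call begins.
- robot.job_done(): hands the job in; it is judged then, once.
The state is a dict: "time": time; "joint_pos": joint angles; "qd": joint speeds; "effort": joint torques, N m; "position": TCP position; "eef_rot": TCP orientation; "ft_force": force on the tool from outside, world axes, zero at the start; "wrist_torque": the same for the moment, N m; "grip_width": finger opening in mm; "grip_force": force on a finger pad.
Only numpy, scipy, OpenCV 4.12 (cv2) and the standard library are available. Lean on these libraries where they do the work, as an engineer would, in place of code of your own. Each camera call takes 0.05 s, during which the arm holds its last target. There are 200 camera calls.

## Task

Lower the blue hinged cover of the grey sensor housing until it rests on the buffers, and only then turn the yellow quarter-turn fastener clockwise until its slot lines up with the two white marks on the cover, so that its stud can enter the receptacle. Then press the cover fully home against the housing rim, and finish while still holding it pressed there, because it springs up again if released. Leave the blue calibration cup, the brown dropper bottle, the filter disc and the tape roll beside the housing where they are.

Things in the scene. Friction and masses are not known exactly. Their poses are not given: they have to be found in the camera images.
- housing: grey open-topped housing fixed to the worktop, 160 (x) x 180 (y) x 75 mm; origin at the centre of its underside, +x to the hinge side, z up. Hinge line along y at x = 80, z = 75 mm. Inside at the front a steel receptacle with a slot along x; two sprung buffers at x = -64, y = +/-73 mm stand 8 mm above the rim. Closed cover: top at z = 85 mm, fastener axis at x = -35, y = 0
- cover (a joint): blue cover 160 x 180 x 10 mm, hinge angle in rad: 0 fully home on the rim, growing as the front edge rises (starts 0.7 to 1.15). The stiff hinge stays where left: push it down with a few N at the front edge. Let go, it rests on the buffers at about 0.055; from there home takes about 12 N at the fastener, possible only with the fastener in line (else it stops near 0.04). Released, it springs back
- cover_edge (a point): middle of the front edge of the cover's outer (upper) face, 160 mm from the hinge line
- fastener (a joint): yellow quarter-turn fastener on the cover, angle in rad, counterclockwise positive from above: 0 is slot and wing in line with the two white marks (along the housing's x); range -0.5 to 1.65, starts 0.9 to 1.5, so turn it clockwise. 0.03 N m turns it; it stays where left. Its stud enters the receptacle within about 0.2 of 0
- fastener_top (a point): centre of the top of the fastener's thumb wing. The wing is 38 mm long (along the slot), 11 mm thick, 28 mm tall, on a 44 mm disc 5 mm thick on the cover; this point is 33 mm above the cover's upper face, on the turning axis, 115 mm from the hinge line
- cal_adapter: blue calibration cup with a barb, 39 x 39 x 32 mm, loose; origin at the centre of its underside; bystander
- leak_fluid_bottle: brown dropper bottle, 33 x 32 x 100 mm, loose; origin at the centre of its underside; bystander
- filter_disc: pale filter disc, 36 x 36 x 14 mm, loose; origin at the centre of its underside; bystander
- tape_roll: black tape roll lying flat, 63 x 60 x 19 mm, loose; origin at the centre of its underside; bystander

How it is judged (in metres and radians):
On the way, in this order (a step that is already met when the one before it is completed fails the run):
1. the cover is lowered onto the buffers (hinge under 0.1 rad) (value of joint cover below 0.1 rad), for 0.1 s.
2. with the cover down, the fastener's slot is in line with the marks (within 0.2 rad) (value of joint cover below 0.1 rad and value of joint fastener between -0.2 and 0.2 rad), for 0.1 s.
At the end, for the whole second after the job is handed in: the cover is home on the rim (hinge under 0.02 rad, that is within about 3 mm at the front edge), the fastener is within 0.2 rad of the marks, and the gripper's fingers are still pressing on the cover or its fastener (over 2 N) (value of joint cover below 0.02 rad and value of joint fastener between -0.2 and 0.2 rad and contact force between the fingers and housing above 2 N); the arm keeps its last pose, push and grip.
It fails at once if a bystander is moved more than 30 mm (distance of any of cal_adapter, leak_fluid_bottle, filter_disc, tape_roll from where it was at the start of the episode above 0.03 m).
It also fails if it takes over 51 s, if anything falls off the work surface, if the arm or the gripper's body presses on something with over 40 N, if the wrist force passes 120 N, or if a joint passes its speed limit or range.

## Working session

There is one attempt and no reset: what is moved stays moved. The work goes in short steps, Python scripts to look and compute and a tool call to move; the robot and the scene stay as the last step left them, time stands still between calls to the robot, and variables do not carry over. Pictures are saved under pics/ and viewed, at most 10 in all, crops included, and the job is handed in when it is done.

Besides the shell and the picture viewer there is one more tool, called after "Request:" by a JSON object that holds its "api" and its "payload". move_arm: Moves the arm, as the interface text tells. Shift numbers are shares of 300 mm and turn numbers shares of 360 degrees, none past 1 either way. Its arguments: {"type":"object","properties":{"motion":{"type":"array"},"jaw":{"type":"number"},"squeeze":{"type":"number"}},"required":["motion"]}

```bash
mkdir -p pics; ls; cat > h.py <<'E'
import numpy as np, cv2
from plant import get_obs, viewer, robot
from scipy.spatial.transform import Rotation as Rn
def cloud(s):
    d=s["depth"];K=s["camera_matrix"];v,u=np.mgrid[:384,:512]
    P=np.stack([(u-K[0,2])*d/K[0,0],(v-K[1,2])*d/K[1,1],d],-1)
    R=cv2.Rodrigues(np.array(s["rvec"],float))[0]
    W=(P-np.array(s["tvec"]).ravel())@R; W[d==0]=np.nan
    return W
E
python3 - <<'E'
from h import *
for n in("side","top"):
    s=viewer.snapshot(n);cv2.imwrite(f"pics/{n}1.png",s["img"]);np.savez(f"{n}1.npz",**s)
print(get_obs(),robot.grip_depth)
E
```

```text
pics
{'time': 0.1, 'joint_pos': array([ 1.15139642e+00,  3.51202102e-01,  1.65236059e+00,  8.69823845e-06,
        1.13913239e+00, -8.45855935e-02]), 'qd': array([-0.00023767, -0.00176298, -0.00064549, -0.00145794, -0.0003269 ,
       -0.0028563 ]), 'effort': array([ 1.57767117e-03, -5.06823134e+01, -2.91877788e+01, -1.39189694e-05,
        2.52045160e-03,  1.58716688e-05]), 'position': array([180.56733689, 519.1891624 , 230.8012626 ]), 'eef_rot': array([-3.14049484e+00, -1.01006304e-04,  2.80677464e+00]), 'ft_force': array([-0.14208966, -0.33144807,  0.32362986]), 'wrist_torque': array([-0.00400779, -0.03612369,  0.01153131]), 'grip_force': 0.0, 'grip_width': 85.44299393524906} 18.700000000000003
```

View pics/side1.png

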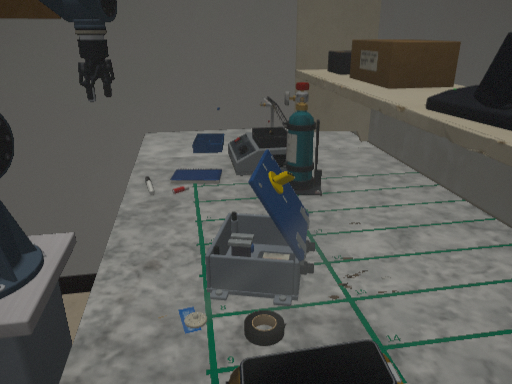

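View pics/top1.png

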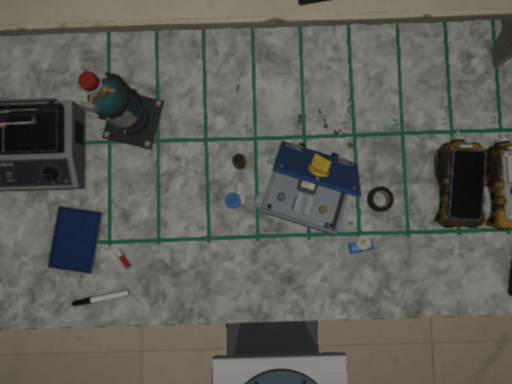

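```bash
cat >> h.py <<'E'
def analyse(n,box):
    s=viewer.snapshot(n);W=cloud(s);im=s["img"];h=cv2.cvtColor(im,cv2.COLOR_BGR2HSV)
    m=np.zeros((384,512),bool);a,b,c,d=box;m[c:d,a:b]=1
    m&=np.isfinite(W[...,2])
    blue=m&(h[...,0]>100)&(h[...,0]<128)&(h[...,1]>130)&(W[...,2]>78)
    yel=m&(h[...,0]>15)&(h[...,0]<35)&(h[...,1]>140)&(W[...,2]>70)
    return s,W,h,blue,yel
def plane(P):
    k=np.ones(len(P),bool)
    for _ in range(8):
        c=P[k].mean(0);n=np.linalg.svd(P[k]-c)[2][2];n*=np.sign(n[2]);r=(P-c)@n;k=abs(r)<max(2.5,1.5*np.median(abs(r)))
    return c,n,k
E
python3 - <<'E'
from h import *
for n,box in(("top",(255,370,130,240)),("side",(200,320,145,270))):
    s,W,h,bl,ye=analyse(n,box)
    P=W[bl];c,nn,k=plane(P);th=np.arctan2(np.hypot(*nn[:2]),nn[2])
    # normal tilts toward +x_h when opened
    xh=nn[:2]/np.hypot(*nn[:2]); yh=np.array([-xh[1],xh[0]])
    print(n,bl.sum(),k.sum(),"c",c,"th",th,"yaw",np.arctan2(xh[1],xh[0]))
    Q=P[k];v=Q[:,:2]@yh; ut=np.array([-xh[0]*np.cos(th),-xh[1]*np.cos(th),np.sin(th)])
    # hinge: point on plane offset -10n with z=75
    p0=c-10*nn; t=(75-p0[2])/ut[2]; hp=p0+t*ut
    print(" y ext",np.percentile(v,[0.5,2,98,99.5]),"along",np.percentile((Q-hp)@ut,[.5,2,98,99.5]))
    ym=np.mean(np.percentile(v,[1,99])); H=hp[:2]+yh*(ym-hp[:2]@yh); print(" hinge mid",H,"housing ctr",H-80*xh)
    Y=W[ye]; hd=(Y-np.r_[H,75]-0)@nn-10
    print(" yellow",ye.sum(),Y.mean(0), "top pts:",np.sort(hd)[-10:])
    T=Y[hd>24];print(" top mean",T.mean(0),len(T),"pred",np.r_[H,75]+115*ut+43*nn)
    Lc=np.c_[(T-np.r_[H,75])@ut,(T-np.r_[H,75])@np.r_[yh,0]]
    print(" in cover coords (along,y)",Lc.mean(0)); 
    if len(T)>4:
        e,V=np.linalg.eigh(np.cov(Lc.T));print(" wing dir (x_h=-ut,y)",-V[0,1],V[1,1],np.sqrt(e),"ang",np.arctan2(V[1,1],-V[0,1]))
    cv2.imwrite(f"pics/{n}crop.png",cv2.resize(s["img"][box[2]:box[3],box[0]:box[1]],None,fx=4,fy=4,interpolation=2))
for n in("top",):
    s=viewer.snapshot(n);W=cloud(s)
    for nm,(u,v) in dict(cup=(232,200),bottle=(239,160),tape=(372,199),disc=(362,243),hf=(335,230),hfl=(263,208)).items(): print(nm,W[v,u])
E
```

```text
top 1124 964 c [563.48331741 -87.47204732 176.280439  ] th 1.0101700779010674 yaw -0.331403758690828
 y ext [ 19.41450354  22.40047577 185.03565126 188.21109708] along [ 14.80838582  21.66628037 160.67603873 161.87097565]
 hinge mid [ 613.56917818 -101.05084218] housing ctr [537.92225551 -75.02118427]
 yellow 330 [572.86154822 -86.79799389 191.78843495] top pts: [32.75029708 32.751028   32.93971082 32.95046843 33.00169008 33.07186025
 33.19950258 33.31437084 33.55610073 33.69692579]
 top mean [584.80116508 -91.63288672 196.68556292] 85 pred [590.18504972 -93.00450212 195.25988088]
 in cover coords (along,y) [119.15167009  -0.45477739]
 wing dir (x_h=-ut,y) 0.5223467374947195 0.8527331856029894 [ 1.89850622 11.11985054] ang 1.021195669873523
side 1278 1221 c [ 560.00083321 -107.37905521  174.51957384] th 1.01203238423528 yaw -0.33303048773209804
 y ext [ 13.65847832  14.47598116 179.20720422 182.98494674] along [ 44.95001488  53.96314951 159.0685314  159.63709055]
 hinge mid [ 612.94165989 -108.59280131] housing ctr [537.3371805  -82.44012085]
 yellow 308 [572.14519629 -98.28127194 186.82618513] top pts: [32.65438641 32.75127242 32.75567851 32.75997606 32.81143824 32.99503688
 33.05835074 33.09922211 33.10963976 33.30283876]
 top mean [ 584.82639625 -101.85706088  194.99373834] 68 pred [ 589.78234743 -100.58166092  195.3057267 ]
 in cover coords (along,y) [116.99741023  -2.82546697]
 wing dir (x_h=-ut,y) 0.6391005893694389 0.7691231609226415 [ 2.40907711 11.23266805] ang 0.8774680275518549
cup [519.59892214  99.70979885  30.32210929]
bottle [607.15848689  78.56718526  76.39440774]
tape [ 512.16216469 -233.84958003   14.38844536]
disc [ 408.13518751 -206.87359761    4.95857844]
hf [ 441.99767034 -132.36253042   72.40722301]
hfl [496.77477454  27.64831849  68.75651848]
```

View pics/topcrop.png

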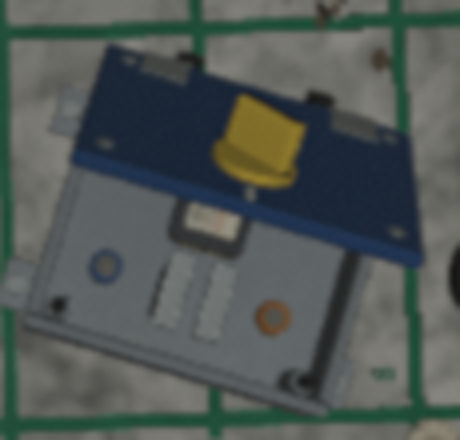

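```bash
cat >> h.py <<'E'
H=np.array([613.3,-101.3,75.]);YAW=-.332
XH=np.array([np.cos(YAW),np.sin(YAW),0]);YH=np.array([-XH[1],XH[0],0]);Z=np.array([0,0,1.])
def cov(th,a,y,off): # cover point: a from hinge, off above outer face
    ut=-XH*np.cos(th)+Z*np.sin(th);n=XH*np.sin(th)+Z*np.cos(th)
    return H+a*ut+y*YH+(10+off)*n
def rel(p,yaw=None):
    o=get_obs();R=Rn.from_euler("xyz",o["eef_rot"]);d=R.inv().apply(p-o["position"])/300
    t=np.zeros(3) if yaw is None else (R.inv()*Rn.from_euler("xyz",[np.pi,0,yaw])).as_rotvec()/2/np.pi
    return np.round(np.r_[d,t],3)
E
python3 - <<'E'
from h import *
p=H-30*XH+40*YH; p[2]=280; print(p,rel(p,2.8096))
p[2]=207;print(p,rel(p))
for th in np.arange(1.0,-.01,-.1): 
    q=cov(th,150,40,11*np.sin(th)); print(round(th,2),np.round(q),np.round((q-p)@np.c_[-XH,YH,-Z]/300,3))
E
```

```text
[597.97560757 -53.70627146 280.        ] [-1.942 -1.347 -0.162 -0.    -0.    -0.   ]
[597.97560757 -53.70627146 207.        ] [-1.942 -1.347  0.081  0.     0.     0.   ]
1.0 [565. -42. 212.] [ 0.116 -0.    -0.015]
0.9 [552. -38. 204.] [0.162 0.    0.01 ]
0.8 [540. -34. 195.] [0.206 0.    0.04 ]
0.7 [528. -30. 185.] [0.246 0.    0.074]
0.6 [518. -26. 173.] [0.282 0.    0.113]
0.5 [509. -23. 160.] [0.314 0.    0.156]
0.4 [501. -20. 147.] [ 0.342 -0.     0.201]
0.3 [495. -18. 132.] [ 0.365 -0.     0.25 ]
0.2 [490. -16. 117.] [ 0.382 -0.     0.301]
0.1 [486. -15. 101.] [ 0.394 -0.     0.353]
0.0 [485. -15.  85.] [ 0.4   -0.     0.407]
```

Request:
{"api": "move_arm", "payload": {"motion": [-0.15,-0.1,-0.1,0,0,0,-0.3,-0.2,-0.16,0,0,0,-0.45,-0.31,-0.16,0,0,0,-0.6,-0.42,-0.16,0,0,0,-0.75,-0.52,-0.16,0,0,0], "jaw": -1}}

```text
time: 0.88
position: [342.6, 296.6, 279.4]
eef_rot: [3.141, 0.0, 2.807]
ft_force: [0.1, 0.2, 0.5]
grip_width: 0.1
grip_force: 0.0
```

Request:
{"api": "move_arm", "payload": {"motion": [-0.15,-0.1,0,0,0,0,-0.3,-0.2,0,0,0,0,-0.45,-0.31,0,0,0,0,-0.6,-0.42,0,0,0,0,-0.75,-0.52,0,0,0,0]}}

```text
time: 1.5
position: [504.0, 75.1, 279.4]
eef_rot: [3.141, 0.0, 2.806]
ft_force: [1.1, 1.0, -0.5]
grip_width: -0.1
grip_force: 0.0
```

```bash
python3 - <<'E'
from h import *
print(get_obs());p=H-30*XH+40*YH; p[2]=280; print(rel(p,2.8096))
E
```

```text
{'time': 1.5, 'joint_pos': array([ 5.65752754e-02,  2.28539739e-01,  1.69401246e+00,  8.00072804e-05,
        1.21880001e+00, -1.17906756e+00]), 'qd': array([-0.74044741,  0.36598963, -0.46091642, -0.00246104,  0.08956122,
       -0.7381213 ]), 'effort': array([ 4.30224493e+00, -4.83390462e+01, -2.73694038e+01, -1.44498521e-01,
       -2.86939088e-02,  1.13939568e+00]), 'position': array([503.99192919,  75.13838625, 279.37891305]), 'eef_rot': array([3.14143144e+00, 1.93553460e-04, 2.80641157e+00]), 'ft_force': array([ 1.06054425,  0.99230205, -0.52004634]), 'wrist_torque': array([ 0.00869171, -0.05861551, -0.03465193]), 'grip_force': 0.0, 'grip_width': -0.11572536490732997}
[-0.437 -0.303 -0.002  0.     0.    -0.001]
```

Request:
{"api": "move_arm", "payload": {"motion": [-0.15,-0.1,0,0,0,0,-0.3,-0.2,0,0,0,0,-0.44,-0.307,0,0,0,0,-0.44,-0.307,0.08,0,0,0,-0.44,-0.307,0.16,0,0,0]}}

```text
time: 2.12
position: [597.7, -54.1, 230.3]
eef_rot: [-3.142, -0.0, 2.806]
ft_force: [-0.9, 0.1, -0.3]
grip_width: 0.2
grip_force: 0.0
```

Request:
{"api": "move_arm", "payload": {"motion": [0,0,0.04,0,0,0,0,0,0.08,0,0,0,0,0,0.08,0,0,0,0,0,0.08,0,0,0,0,0,0.08,0,0,0]}}

```text
time: 2.75
position: [597.9, -53.5, 208.0]
eef_rot: [3.141, 0.001, 2.807]
ft_force: [0.1, 0.1, 0.2]
grip_width: -0.1
grip_force: 0.0
```

```bash
python3 - <<'E'
from h import *
p=H-30*XH+40*YH; p[2]=207; print(rel(p,2.8096))
s=viewer.snapshot("side");cv2.imwrite("pics/s2.png",cv2.resize(s["img"][100:320,150:400],None,fx=3,fy=2.7))
E
```

```text
[-0.001 -0.001  0.003  0.     0.    -0.   ]
```

View pics/s2.png

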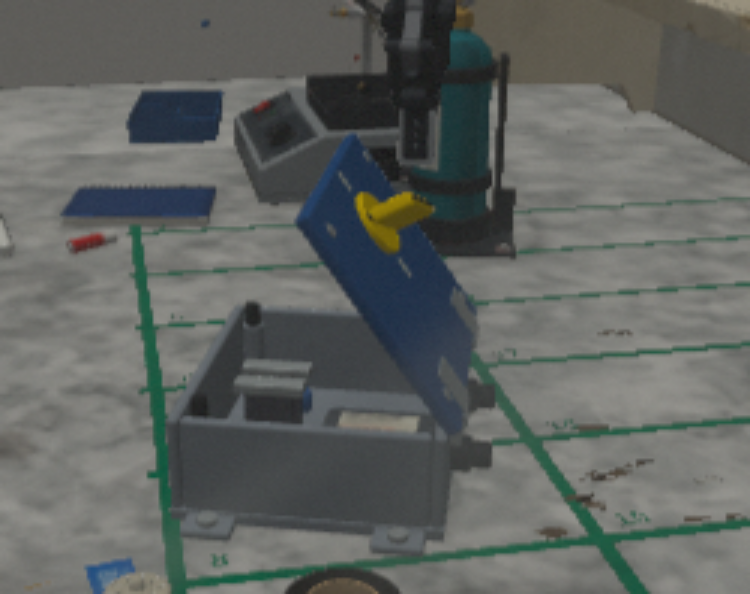

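The picture shows the shut fingertips at about (420,165), behind the cover's upper face and clear of the fastener at about (400,215). I'll sweep along the hinge arc.

Request:
{"api": "move_arm", "payload": {"motion": [0.06,0,-0.01,0,0,0,0.116,0,-0.015,0,0,0,0.14,0,-0.003,0,0,0,0.162,0,0.01,0,0,0,0.184,0,0.025,0,0,0]}}

```text
time: 3.42
position: [545.4, -35.2, 199.5]
eef_rot: [3.142, 0.0, 2.807]
ft_force: [0.9, -0.9, 0.5]
grip_width: 0.1
grip_force: 0.4
```

Request:
{"api": "move_arm", "payload": {"motion": [0.022,0,0.015,0,0,0,0.042,0,0.032,0,0,0,0.062,0,0.049,0,0,0,0.08,0,0.068,0,0,0,0.098,0,0.088,0,0,0]}}

```text
time: 4.05
position: [517.4, -25.5, 173.0]
eef_rot: [-3.142, 0.0, 2.807]
ft_force: [1.5, -0.8, 0.5]
grip_width: 0.0
grip_force: 0.3
```

Request:
{"api": "move_arm", "payload": {"motion": [0.016,0,0.021,0,0,0,0.032,0,0.043,0,0,0,0.046,0,0.065,0,0,0,0.06,0,0.088,0,0,0,0.071,0,0.112,0,0,0]}}

```text
time: 4.68
position: [497.2, -18.5, 139.3]
eef_rot: [-3.142, -0.0, 2.807]
ft_force: [-0.9, -1.0, 1.0]
grip_width: -0.1
grip_force: 0.3
```

```bash
python3 - <<'E'
from h import *
s,W,h,bl,ye=analyse("top",(255,370,130,240))
c,n,k=plane(W[bl]);print(c,n,np.arctan2(np.hypot(*n[:2]),n[2]),np.arctan2(n[1],n[0]))
o=get_obs()["position"];d=o-H;print(d@XH,d@YH,d[2])
cv2.imwrite("pics/t3.png",cv2.resize(s["img"][120:250,230:400],None,fx=4,fy=4))
E
```

```text
[582.28623477 -91.80673211  96.90688281] [ 0.32489948 -0.11099541  0.93921262] 0.35046658276641907 -0.3291988728940204
-137.45741953603604 40.34637984706974 63.41720078657997
```

View pics/t3.png

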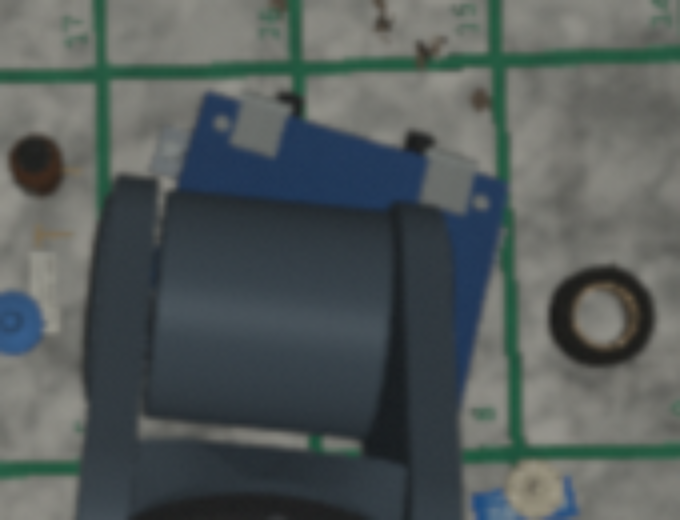

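The cover, seen partly behind the arm, is at 0.35 rad, as planned. I'll continue.

Request:
{"api": "move_arm", "payload": {"motion": [0.01,0,0.025,0,0,0,0.018,0,0.05,0,0,0,0.028,0,0.075,0,0,0,0.035,0,0.1,0,0,0,0.04,0,0.125,0,0,0]}}

```text
time: 5.35
position: [486.1, -14.7, 101.8]
eef_rot: [-3.142, -0.0, 2.807]
ft_force: [0.8, -0.0, 0.7]
grip_width: 0.1
grip_force: 0.2
```

Request:
{"api": "move_arm", "payload": {"motion": [0.002,0,0.012,0,0,0,0.004,0,0.02,0,0,0,0.004,0,0.028,0,0,0,0.004,0,0.032,0,0,0,0.004,0,0.032,0,0,0]}}

```text
time: 5.98
position: [485.0, -14.3, 92.7]
eef_rot: [-3.142, -0.0, 2.807]
ft_force: [-1.8, 0.6, 2.4]
grip_width: 0.1
grip_force: 1.1
```

Request:
{"api": "move_arm", "payload": {"motion": [0,0,-0.15,0,0,0,0,0,-0.3,0,0,0,0,0.15,-0.35,0,0,0,0,0.3,-0.35,0,0,0,0.0,0.45,-0.35,0,0,0], "jaw": 0.1}}

```text
time: 6.6
position: [530.1, 114.5, 198.1]
eef_rot: [3.141, 0.001, 2.806]
ft_force: [-0.3, -0.6, 0.1]
grip_width: 46.9
grip_force: 0.0
```

```bash
cat > m.py <<'E'
from h import *
for n,box in(("top",(255,370,130,240)),("side",(200,320,145,270))):
    s,W,h,bl,ye=analyse(n,box)
    c,nn,k=plane(W[bl]);th=np.arctan2(nn@XH,nn[2]);print(n,"th",th,k.sum(),c)
    ut=-XH*np.cos(th)+Z*np.sin(th);Y=W[ye];d=Y-H;hh=d@nn-10
    for lo in(15,28):
        T=d[hh>lo];L=np.c_[-(T@ut),T@YH]
        r=cv2.minAreaRect(L.astype(np.float32));e,V=np.linalg.eigh(np.cov(L.T))
        print(lo,len(T),"mean",L.mean(0),"rect",r,"ang",np.arctan(V[1,1]/V[0,1]),np.sqrt(e),hh.max())
    a,b,c_,d_=box;cv2.imwrite(f"pics/{n}4.png",cv2.resize(s["img"][c_-20:d_,a-20:b+20],None,fx=4,fy=4))
E
python3 m.py
```

```text
top th 0.0582458509326874 3836 [534.5257484  -74.68190249  89.17804703]
15 96 mean [-116.21154357   -0.34649674] rect ((-115.34159088134766, -1.1366596221923828), (35.50068283081055, 10.942715644836426), 58.27019500732422) ang 1.0018911050323955 [ 3.53903721 10.7011813 ] 35.388859892714926
28 75 mean [-115.1930262    -0.72539703] rect ((-115.07432556152344, -1.081613540649414), (34.985877990722656, 10.751062393188477), 59.79278564453125) ang 1.00676373092664 [ 3.28580377 10.60088383] 35.388859892714926
side th 0.05658747875412712 2403 [525.02731    -91.27556628  89.81949859]
15 171 mean [-111.86369057   -6.73030483] rect ((-110.36907196044922, -4.92616081237793), (37.05216598510742, 9.283173561096191), 48.84980392456055) ang 0.9244321802337253 [ 2.04139906 11.54736808] 34.46080196769326
28 61 mean [-111.94859769   -6.15865436] rect ((-110.58435821533203, -4.635280609130859), (36.509010314941406, 7.744878768920898), 51.92449951171875) ang 0.9419192779956138 [ 1.86704873 11.08021938] 34.46080196769326
```

View pics/top4.png

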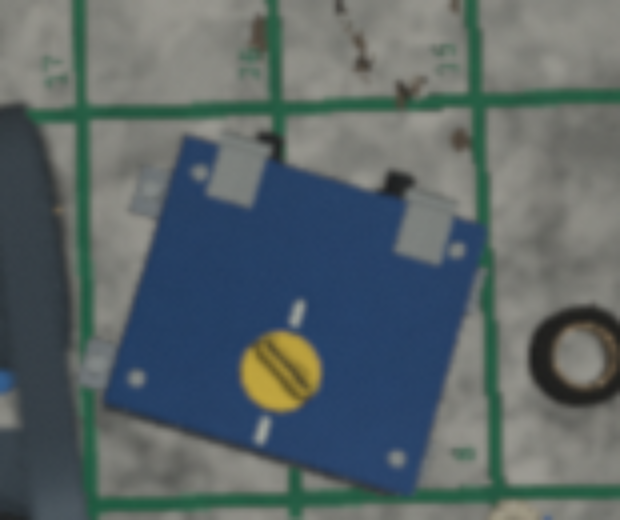

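The cover lies flat on the buffers at 0.057 rad. The yellow disc is at (281,371), and its slot runs about +1.0 rad from the white marks at (298,312) and (263,430).

```bash
python3 - <<'E'
from h import *
p=H-115*XH-1.5*YH; p[2]=160; print(p,rel(p,3.8096),rel(p))
E
```

```text
[504.09097624 -65.23562522 160.        ] [-0.114 -0.601  0.125  0.     0.    -0.159] [-0.114 -0.601  0.125  0.     0.     0.   ]
```

Request:
{"api": "move_arm", "payload": {"motion": [-0.02,-0.15,0,0,0,-0.02,-0.05,-0.3,0,0,0,-0.05,-0.08,-0.45,0,0,0,-0.075,-0.11,-0.6,0.05,0,0,-0.1,-0.114,-0.601,0.1,0,0,-0.125]}}

```text
time: 7.32
position: [502.0, -71.3, 167.5]
eef_rot: [-3.141, 0.0, -2.689]
ft_force: [-0.1, 0.6, 0.5]
grip_width: 46.7
grip_force: 0.0
```

Request:
{"api": "move_arm", "payload": {"motion": [0,0,0.025,0,0,-0.02,0,0,0.025,0,0,-0.034,0,0,0.025,0,0,-0.034,0,0,0.025,0,0,-0.034,0,0,0.025,0,0,-0.034]}}

```text
time: 7.95
position: [502.5, -68.4, 160.3]
eef_rot: [-3.141, 0.0, -2.478]
ft_force: [0.7, 0.2, 0.1]
grip_width: 47.1
grip_force: 0.0
```

```bash
python3 - <<'E'
from h import *
p=H-115*XH-1.5*YH; p[2]=99.5; print(rel(p,3.8096),get_obs()["joint_pos"],get_obs()["position"])
s,W,h,bl,ye=analyse("side",(200,320,145,270));cv2.imwrite("pics/s5.png",cv2.resize(s["img"][145:275,190:330],None,fx=4.5,fy=4.5))
E
```

```text
[-0.011  0.005  0.203 -0.     0.    -0.001] [-2.27044555e-01  3.63999921e-01  1.83093764e+00 -1.52341700e-05
  9.46431361e-01 -2.46096731e+00] [502.5252274  -68.37596374 160.29501135]
```

View pics/s5.png

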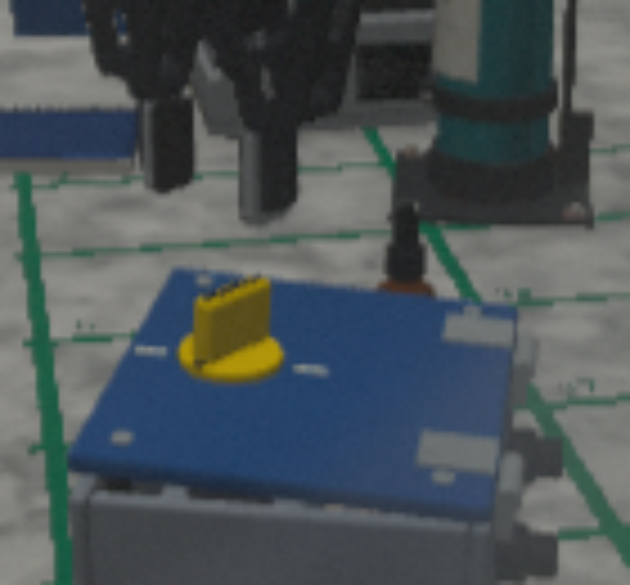

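The open fingers at (168,150) and (268,180) straddle the wing at (232,315). Next I'll descend and close.

Request:
{"api": "move_arm", "payload": {"motion": [-0.011,0.005,0.06,0,0,0,-0.011,0.005,0.12,0,0,0,-0.011,0.005,0.17,0,0,0,-0.011,0.005,0.2,0,0,0,-0.011,0.005,0.2,0,0,0]}}

```text
time: 8.62
position: [504.0, -65.1, 99.8]
eef_rot: [3.141, -0.001, -2.478]
ft_force: [0.6, -0.4, 1.1]
grip_width: 47.0
grip_force: 0.0
```

Request:
{"api": "move_arm", "payload": {"motion": [0,0,0,0,0,0,0,0,0,0,0,0,0,0,0,0,0,0,0,0,0,0,0,0,0,0,0,0,0,0], "jaw": -1, "squeeze": 30}}

```text
time: 9.25
position: [505.6, -66.5, 100.9]
eef_rot: [-3.138, 0.001, -2.478]
ft_force: [4.2, -10.9, -2.5]
grip_width: 10.3
grip_force: 35.6
```

Request:
{"api": "move_arm", "payload": {"motion": [0,-0.007,0,0,0,0.02,0,-0.007,0,0,0,0.04,0,-0.007,0,0,0,0.06,0,-0.007,0,0,0,0.08,0,-0.007,0,0,0,0.1]}}

```text
time: 9.88
position: [505.0, -65.6, 100.5]
eef_rot: [3.14, -0.001, -3.11]
ft_force: [-0.6, 10.2, 3.1]
grip_width: 10.7
grip_force: 29.2
```

Request:
{"api": "move_arm", "payload": {"motion": [0,0,0,0,0,0.02,0,0,0,0,0,0.04,0,0,0,0,0,0.0585,0,0,0,0,0,0.0585,0,0,0,0,0,0.0585]}}

```text
time: 10.5
position: [505.1, -64.9, 100.4]
eef_rot: [3.139, -0.002, 2.809]
ft_force: [-0.8, 15.0, 2.2]
grip_width: 10.5
grip_force: 29.3
```

```bash
python3 - <<'E'
from h import *
o=get_obs();print({k:np.round(v,2) for k,v in o.items()})
d=o["position"]-H;print(d@XH,d@YH,d[2])
s,W,h,bl,ye=analyse("side",(200,320,145,270));c,n,k=plane(W[bl]);print("th",np.arctan2(n@XH,n[2]))
cv2.imwrite("pics/s6.png",cv2.resize(s["img"][145:275,190:330],None,fx=4.5,fy=4.5))
E
```

```text
{'time': np.float64(10.5), 'joint_pos': array([-0.22,  0.46,  1.87,  0.  ,  0.82, -1.46]), 'qd': array([-0., -0.,  0., -0.,  0., -0.]), 'effort': array([-7.620e+00, -4.949e+01, -2.386e+01, -2.730e+00, -1.190e+00,
        3.000e-02]), 'position': array([505.12, -64.92, 100.44]), 'eef_rot': array([ 3.14, -0.  ,  2.81]), 'ft_force': array([-0.82, 15.  ,  2.22]), 'wrist_torque': array([ 2.54,  0.22, -0.03]), 'grip_force': np.float64(29.29), 'grip_width': np.float64(10.46)}
-114.13099039357533 -0.8696491687246463 25.436999811660584
th 0.051193118421244986
```

View pics/s6.png

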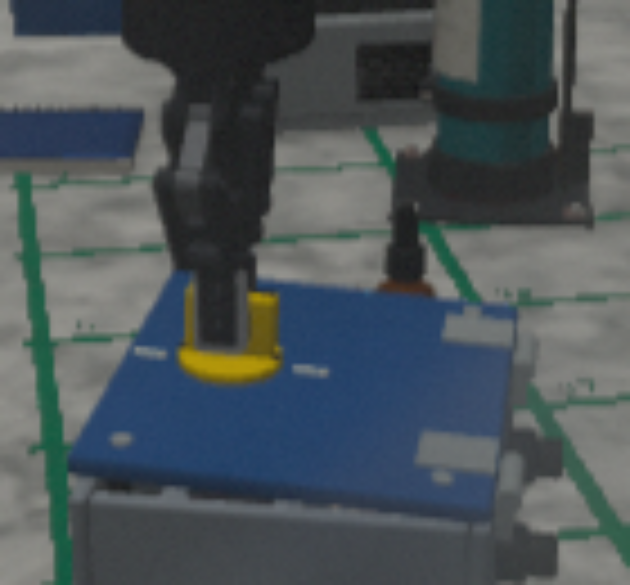

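The wing now lies along the marks at (150,352) and (310,370). I'll press down in steps.

Request:
{"api": "move_arm", "payload": {"motion": [0,0.006,0.004,0,0,0,0,0.006,0.008,0,0,0,0,0.006,0.012,0,0,0,0,0.006,0.016,0,0,0,0,0.006,0.02,0,0,0], "squeeze": 60}}

```text
time: 11.18
position: [504.4, -64.4, 95.2]
eef_rot: [-3.141, -0.004, 2.81]
ft_force: [-17.4, 7.4, 23.9]
grip_width: 9.7
grip_force: 67.0
```

Request:
{"api": "move_arm", "payload": {"motion": [0,0,0.004,0,0,0,0,0,0.008,0,0,0,0,0,0.01,0,0,0,0,0,0.01,0,0,0,0,0,0.01,0,0,0]}}

```text
time: 11.8
position: [504.3, -64.2, 93.9]
eef_rot: [3.142, -0.004, 2.81]
ft_force: [-24.9, 8.2, 46.4]
grip_width: 9.6
grip_force: 71.0
```

```bash
cat > c.py <<'E'
from h import *
o=get_obs();d=o["position"]-H;print(d@XH,d@YH,d[2],o["ft_force"],o["eef_rot"],o["grip_force"],o["grip_width"])
s,W,h,bl,ye=analyse("side",(200,320,145,270));c,n,k=plane(W[bl]);print("th",np.arctan2(n@XH,n[2]))
E
python3 c.py
```

```text
-115.10068409126384 -0.45028287172530945 18.926489903215227 [-24.85881886   8.20377956  46.41771118] [ 3.14158373 -0.00369469  2.81017204] 70.95775008201599 9.622204993707783
th -0.00032021146454568023
```

Request:
{"api": "move_arm", "payload": {"motion": [0,0,-0.004,0,0,0,0,0,-0.004,0,0,0,0,0,-0.004,0,0,0,0,0,-0.004,0,0,0,0,0,-0.004,0,0,0]}}

```text
time: 12.48
position: [504.3, -64.2, 94.2]
eef_rot: [3.142, -0.004, 2.81]
ft_force: [-20.9, 7.9, 31.8]
grip_width: 9.9
grip_force: 68.5
```

```bash
python3 c.py; python3 - <<'E'
from h import *
W=cloud(viewer.snapshot("top"))
for nm,(u,v) in dict(cup=(232,200),bottle=(239,160),tape=(372,199),disc=(362,243)).items(): print(nm,W[v,u])
E
```

```text
-115.14495527535033 -0.43599383711888573 19.150002403168983 [-20.87490204   7.9131528   31.80073869] [ 3.14155183 -0.00393259  2.81014205] 68.5058319568634 9.926115534274471
th -0.0004602763766711867
cup [519.63522035  99.74443114  29.73814352]
bottle [606.94685779  78.51070183  77.7780962 ]
tape [ 512.05962953 -233.36358475   16.28048648]
disc [428.61107449 -99.5265771  473.06517447]
```

The cover is home at about 0 rad and held at 32 N. The bystanders I could see haven't moved (the arm hides the filter disc from the top camera). I'm handing in.

```bash
python3 -c "
from plant import robot
print(robot.job_done())"
```

```text
the job is handed in; nothing more can be done
None
```

I handed the job in at about 12.6 s with the cover measured at about 0 rad on the rim, the fastener in line with the marks, and the gripper still pressing at about 32 N; the cup, bottle and tape roll had not moved, the filter disc was hidden by the arm in the last picture, and no verdict came back.

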